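# Aim the sprung probe at the brown bottle and hold it out at its mark

### The arm

A 6-joint arm with a two-finger parallel gripper is mounted at the origin on a cart in front of the work surface, level with it; the furniture and walls round the work are solid. World frame = base frame: x ahead of the robot, y to its left, z up, the work surface at z = 0. Lengths are in m, angles in rad, forces in N, time in s.
With the tool pointing down it reaches from about 0.275 to 0.75 m from the base axis. Payload 10.2 kg.
Tool frame: the origin (TCP) lies where the fingers leave the gripper's body, on its centre line; the fingertips stand 64 mm ahead of it and the grasp point (between the pads) lies 45 mm ahead of it; z points along the fingers, y is the direction in which the jaws open and shut (so a half turn about z gives the same grasp; the last joint's range is limited). The gripper opens to 88 mm and grips with 3 to 60 N. Pads are 18 mm wide; open, the fingers measure 123 mm over their backs; the gripper's body (75 mm by 187 mm) begins 45 mm behind the grasp point.
Start: joints at [-1.501, 0.313, 1.498, -0, 1.331, -0.223], TCP at [0.152, -0.503, 0.303] pointing down, gripper open.
Joint ranges: [-2.94, 2.94], [-0.97, 2.17], [0.19, 2.56], [-1.23, 4.37], [0.02, 3.11], [-2.88, 2.88]. Speed limits (rad/s): [2.39, 2.39, 3.01, 3.14, 3.14, 3.14].

### API

Orientations are given as a unit quaternion [w, x, y, z].
In Python, from workcell import robot gives the robot as it stands.
- The arm moves only by the tool jog_arm, never from a script. Its argument "deltas" is a list that holds one entry, the list of rows, each a list of 7 numbers: the shift along the tool's x, y, z in cm, then the turn, a rotation vector about the tool's x, y, z in rad, then the finger opening in cm, from 0 to 8.81. In form: [[[dx, dy, dz, rx, ry, rz, gripper], ...]]. A call has 1 to 5 rows; each row is the pose to reach, as a shift and turn from the pose commanded when the call began, along the tool's axes at that moment; what a row does not reach only later rows make up. A row lasts 1/10 s, in which the tool goes at most 50 mm and 8.59 degrees, less where a joint would pass 70% of its speed; a pose out of reach is approached as far as the arm can. A call with a gripper value outside its range is refused whole. The fingers move at their own pace and stop on an object; "newtons" is the grip in N (left out, the last holds). Time passes only in rows, so rows that repeat a pose let the fingers close. It gives the time, the measured TCP pose, the force and the opening at its end, in the units of the state.
- robot.state(): the state, without advancing time (a new reading comes with each control period).
- robot.grab_frame(name): name is "side" or "top" or "wrist"; returns a dict with "img" (400x640x3 uint8, red, green, blue), "fov_y" (degrees; the focal length in pixels is half the picture's height over the tangent of half this angle, whatever the lens; pixels are square), "cx", "cy" (the principal point, pixels), "k1" (the pictures are not rectified: a ray, as slopes to the right and down, at radius r is drawn at 1 + k1 r^2 times it, then the intrinsics apply), "T" (4x4, takes a point from camera to world coordinates). Camera axes: x right, y up, looking along -z (the intrinsics and any distortion apply to the point x, -y, -z); pixel columns grow to the right and rows downward; lengths in m; the calibration is good to about 2 mm. A picture is of the moment at which its call begins. There is no depth.
- robot.finish_job(): hands the job in, once; it reports no verdict.
The state is a dict: "time_s": time; "joint_pos": joint angles; "qd": joint speeds; "joint_efforts": joint torques, N m; "eef_pos": TCP position; "tool_rot": TCP orientation; "wrist_force": force on the tool from outside, world axes, zero at the start; "wrist_torque": the same for the moment, N m; "gripper_width": finger opening in m.
Only numpy, scipy, OpenCV 4.12 (cv2) and the standard library are available. Lean on these libraries where they do the work, as an engineer would, in place of code of your own. Each camera call takes 0.05 s, during which the arm holds its last target.

### The job

Take a reading of the brown bottle with the optical probe on its stand. First swivel and tilt the probe so that it is level and points at the brown bottle, leaving its rod in the sleeve; then pull the head straight out against the inner spring until the whole red band on the rod is just out of the sleeve, and finish while still holding it there, level and on aim. Leave the bottles and the jar where they stand.

Things in the scene. Friction and masses are not known exactly. Their poses are not given: they have to be found in the camera images.
- probe_stand: fixed stand of the optical probe: grey round foot, 112 mm across, with a short post; origin at the centre of its underside on the swivel axis, z up, x the direction in which the probe points at swivel 0
- pivot (a point): fixed point of the stand where the swivel axis (vertical) and the tilt axis (level, square to the rod) cross, 90 mm above the worktop; the rod's centre line passes through it. A dark steel fork with black knobs stands round it (57 mm across over the knobs); nothing there rises over 17 mm above this point at tilt 0
- sleeve_mouth (a point): centre of the open front end of the aluminium sleeve (29 mm across at its black front collar), 90 mm from the pivot; its x axis points out along the rod towards the head, y level to the left, z up at tilt 0. It swivels and tilts with the sleeve but does not slide with the rod
- probe_head: white sensor head on the front end of the rod, to be gripped: a block 40 mm long (along the rod), 24 mm wide, 34 mm high, with a black lens bezel in front (6 mm long, 31 mm wide, 37 mm high); origin at the centre of the white block, which lies on the rod's line 122 mm from the pivot plus the value of joint rod; x along the rod away from the stand, y level across the 24 mm width, z up at tilt 0. Only the 9 mm steel rod, with a red band 10 mm long, joins it to the sleeve
- swivel (a joint): turn of the probe about the vertical axis, rad, counterclockwise seen from above, 0 along the stand's x axis, -1.3 to 1.3; stays where it is left (friction about 0.12 Nm)
- tilt (a joint): tilt of the probe, rad, 0 is level, positive with the head raised, -0.3 to 0.6; starts raised; stays where it is left (friction about 0.3 Nm)
- rod (a joint): how far the rod is drawn out of the sleeve, m: 0 fully in (start), 0.060 with the inner edge of the red band just at the sleeve mouth, end stop at 0.085. The inner spring pulls it back with about 2 N when in and 8 N at the mark; it flies back in when let go
- brown_bottle: the brown glass bottle with a blue cap, 60 mm across, 120 mm tall, loose; origin at the centre of its underside; the thing to aim at
- white_bottle: white bottle with a blue cap, 62 mm across, 140 mm tall, loose, not to be moved; origin at the centre of its underside
- clear_jar: clear jar with a black cap, 68 mm across, 100 mm tall, loose, not to be moved; origin at the centre of its underside

How it is judged:
On the way:
1. the probe is level and points at the brown bottle, the rod still in its sleeve (x of brown_bottle in the frame of sleeve_mouth above 0 m and y of brown_bottle in the frame of sleeve_mouth between -0.022 and 0.022 m and value of joint tilt between -0.08 and 0.08 rad and value of joint rod below 0.02 m), for 0.2 s.
At the end, for the whole second after the job is handed in: the fingers hold the head still (over 2 N of contact) with the rod drawn out to 0.060 m, give or take 7 mm; the probe is within 0.08 rad of level, and the rod's line passes within 22 mm of the brown bottle's axis; the bottles and the jar are within 15 mm of where they stood (x of brown_bottle in the frame of sleeve_mouth above 0 m and y of brown_bottle in the frame of sleeve_mouth between -0.022 and 0.022 m and value of joint tilt between -0.08 and 0.08 rad and value of joint rod between 0.053 and 0.067 m and velocity of joint rod between -0.01 and 0.01 m/s and contact force between the fingers and probe_head above 2 N and distance of each of brown_bottle, white_bottle, clear_jar from where it was at the start of the episode below 0.015 m); the arm keeps its last pose, push and grip.
It fails at once if a bottle or the jar is pushed away or tipped over (distance of any of brown_bottle, white_bottle, clear_jar from where it was at the start of the episode above 0.025 m or angle between any of brown_bottle, white_bottle, clear_jar's own z axis and vertical above 0.4 rad).
It also fails if it takes over 38 s, if anything falls off the work surface, if the arm or the gripper's body presses on something with over 40 N, if the wrist force passes 120 N, or if a joint passes its speed limit or range.

## Working session

There is one attempt and no reset: what is moved stays moved. The work goes in short steps, Python scripts to look and compute and a tool call to move; the robot and the scene stay as the last step left them, time stands still between calls to the robot, and variables do not carry over. Pictures are saved under pics/ and viewed, and the job is handed in when it is done.

Besides the shell and the picture viewer there is one more tool, called after "Emit:" in YAML: its name, and indented under it one key for each argument. jog_arm: Moves the arm, as the interface text tells. Its arguments: {"type":"object","properties":{"deltas":{"type":"array"},"newtons":{"type":"number"}},"required":["deltas"]}

```bash
mkdir -p pics; ls; python3 - <<'E'
from workcell import robot
import cv2,json,pickle
for n in ["side","top","wrist"]:
    f=robot.grab_frame(n); cv2.imwrite(f"pics/{n}0.png",f["img"][:,:,::-1]); pickle.dump(f,open(f"{n}0.pkl","wb"))
    print(n,f["fov_y"],f["cx"],f["cy"],f["k1"],f["T"])
print(robot.state())
E
```

```text
pics
side 51.95147923020657 319.771709433778 200.62287987543564 0.022200932658546533 [[ 0.95768567  0.18526365 -0.22026242  0.36930234]
 [-0.28770072  0.6378778  -0.714381   -0.62026956]
 [ 0.00815167  0.7475221   0.66418691  0.64869115]
 [ 0.          0.          0.          1.        ]]
top 44.95023295153278 321.5498480597826 205.02419448974595 -0.07495311509045664 [[-0.01043579  0.99402147 -0.10868491  0.45065042]
 [-0.99990373 -0.00937948  0.01022574  0.02035713]
 [ 0.0091452   0.10878116  0.99402365  1.06757449]
 [ 0.          0.          0.          1.        ]]
wrist 58.22027656178643 319.2468729302006 196.9997572435754 -0.06413381632931531 [[ 0.28954199  0.90874881  0.30056786  0.2286003 ]
 [-0.95716452  0.2753006   0.08969764 -0.47931288]
 [-0.00123389 -0.31366412  0.9495332   0.38426896]
 [ 0.          0.          0.          1.        ]]
{'time_s': 0.15, 'joint_pos': array([-1.50139459e+00,  3.13292956e-01,  1.49818261e+00,  8.58264600e-08,
        1.33099848e+00, -2.23412533e-01]), 'qd': array([ 0.001641  , -0.00204893, -0.00287717,  0.00041137, -0.00110481,
       -0.00107658]), 'joint_efforts': array([ 1.57374641e-03, -4.02303636e+01, -2.52317315e+01,  6.94019347e-02,
        3.43752780e-02, -8.18789977e-05]), 'eef_pos': array([ 0.15151483, -0.50255314,  0.30233721]), 'tool_rot': array([-4.39383962e-04,  9.89301511e-01,  1.45884631e-01,  3.39437788e-05]), 'wrist_force': array([-0.11716726,  0.46549113, -0.37101273]), 'wrist_torque': array([-0.00421691, -0.04442269,  0.02183708]), 'gripper_width': 0.08810502344737776}
```

View pics/side0.png

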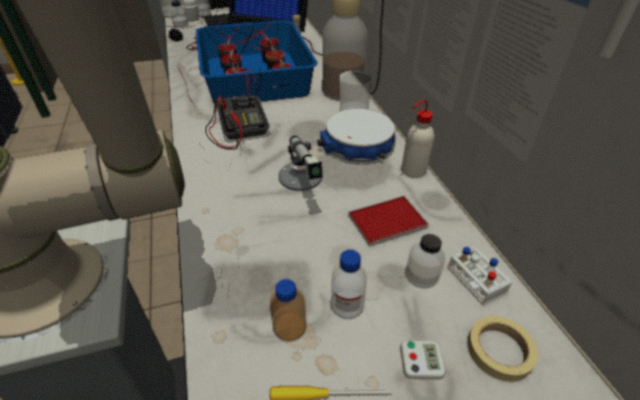

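View pics/top0.png

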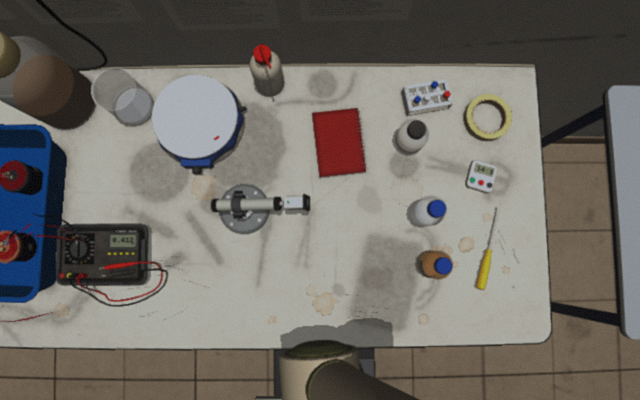

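The side view shows the probe at about (305,165), the brown bottle at (287,310) and the white one at (348,285). In the top view they are the foot at (244,208), head at (297,202), brown bottle cap at (442,266), white cap at (436,209) and jar at (411,133).

```bash
cat > h.py <<'E'
import numpy as np,cv2,pickle
def K(f):
    fl=200/np.tan(np.radians(f["fov_y"])/2); return fl
def ray(f,u,v):
    fl=K(f); xd=np.array([(u-f["cx"])/fl,(v-f["cy"])/fl]); x=xd.copy()
    for _ in range(20): x=xd/(1+f["k1"]*(x@x))
    T=np.array(f["T"]); d=T[:3,:3]@np.array([x[0],-x[1],-1.]); return T[:3,3],d/np.linalg.norm(d)
def onz(f,u,v,z):
    o,d=ray(f,u,v); return o+d*(z-o[2])/d[2]
def tri(l):
    A=np.zeros((3,3));b=np.zeros(3)
    for f,u,v in l:
        o,d=ray(f,u,v);P=np.eye(3)-np.outer(d,d);A+=P;b+=P@o
    p=np.linalg.solve(A,b)
    return p,[np.linalg.norm((np.eye(3)-np.outer(d,d))@(p-o)) for o,d in [ray(*q) for q in l]]
def proj(f,p):
    T=np.array(f["T"]); c=T[:3,:3].T@(np.asarray(p)-T[:3,3]); x=np.array([c[0],-c[1]])/-c[2]
    x=x*(1+f["k1"]*(x@x)); return x*K(f)+[f["cx"],f["cy"]]
E
python3 - <<'E'
from h import *
F={n:pickle.load(open(f"{n}0.pkl","rb")) for n in ["side","top","wrist"]}
for n in ["top","side"]:
    hsv=cv2.cvtColor(F[n]["img"],cv2.COLOR_RGB2HSV)
    m=cv2.inRange(hsv,(105,120,60),(128,255,255))
    k,l,s,c=cv2.connectedComponentsWithStats(m)
    for i in range(1,k):
        if 60<s[i,4]<2000: print(n,s[i],c[i].round(1), onz(F[n],*c[i],.115).round(4))
    # brown
    m=cv2.inRange(hsv,(5,120,60),(16,255,230))
    k,l,s,c=cv2.connectedComponentsWithStats(m)
    for i in range(1,k):
        if 150<s[i,4]<3000: print(n,'br',s[i],c[i].round(1))
t=F["top"]["img"][:,:,::-1]
cv2.imwrite("pics/tc.png",cv2.resize(t[170:245,195:325],None,fx=6,fy=6,interpolation=cv2.INTER_CUBIC))
s=F["side"]["img"][:,:,::-1]
cv2.imwrite("pics/sc.png",cv2.resize(s[125:195,265:345],None,fx=7,fy=7,interpolation=cv2.INTER_CUBIC))
E
```

```text
top [177 155  39  11 238] [196.2 161.4] [0.6454 0.2614 0.115 ]
top [429 200  17  17 224] [436.9 208.1] [ 0.5465 -0.2194  0.115 ]
top [435 258  17  16 211] [443.3 265.5] [ 0.4327 -0.2282  0.115 ]
top br [420 252  27  25 321] [430.2 262.5]
side [ 235    0   82   63 1232] [270.   11.4] [0.6837 1.1049 0.115 ]
side [197  22  58  26 333] [228.8  31.7] [0.4954 0.9205 0.115 ]
side [238  43  30  34 300] [252.6  60.5] [0.5344 0.6499 0.115 ]
side [275  48  21  23 107] [286.7  61.7] [0.6356 0.6125 0.115 ]
side [208  57  29  19 120] [218.5  66.2] [0.4264 0.6346 0.115 ]
side [321 131  73  26 606] [355.4 146.7] [0.6786 0.1095 0.115 ]
side [341 250  19  22 344] [349.9 260.4] [ 0.5513 -0.2054  0.115 ]
side [276 280  20  21 347] [285.4 289.9] [ 0.4338 -0.2333  0.115 ]
side br [272 295  33  45 854] [288.1 319.4]
```

View pics/tc.png

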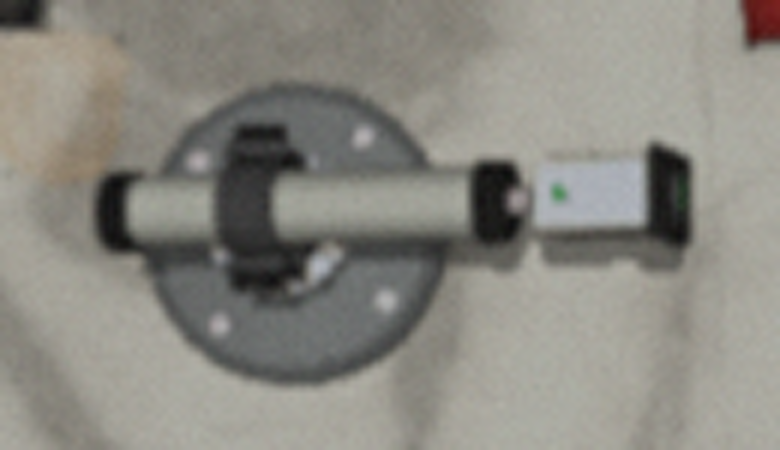

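View pics/sc.png

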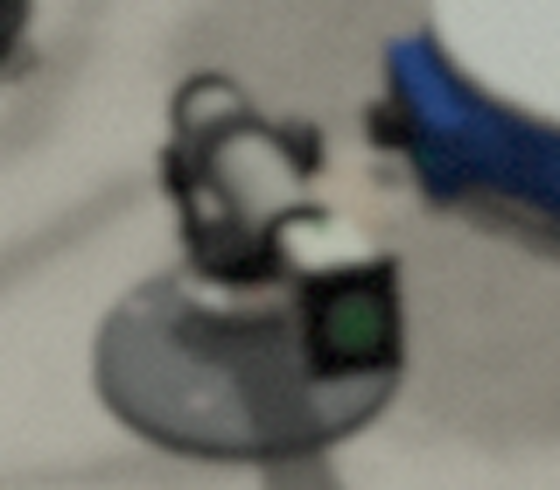

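```bash
python3 - <<'E'
from h import *
from scipy.optimize import least_squares
F={n:pickle.load(open(f"{n}0.pkl","rb")) for n in ["side","top"]}
t,s=F["top"],F["side"]
print("foot",onz(t,244.7,208.8,.008), onz(s,265+249/7,125+365/7,.008))
print("brown cap",tri([(t,443.3,265.5),(s,285.4,289.9)]))
print("white cap",tri([(t,436.9,208.1),(s,349.9,260.4)]))
print("head top",tri([(t,293.3,202.7),(s,311.4,159.4)]))
print("bezel front",tri([(t,195+678/6,170+205/6),(s,315.3,170.7)]))
for n,uv in [("jar",(432,242)),]: print(onz(s,*uv,.1), onz(t,416,128,.1))
E
```

```text
foot [0.55972959 0.17892314 0.008     ] [0.56102017 0.16724785 0.008     ]
brown cap (array([ 0.43342698, -0.22963808,  0.11016711]), [np.float64(0.0009339439464386471), np.float64(0.0009339439464387167)])
white cap (array([ 0.54585362, -0.2160862 ,  0.12888188]), [np.float64(0.000803658761470706), np.float64(0.0008036587614705905)])
head top (array([0.55939858, 0.06531627, 0.13362186]), [np.float64(0.0015887496132419648), np.float64(0.00158874961324198)])
bezel front (array([0.55845817, 0.03667356, 0.12450573]), [np.float64(0.0027904596660095586), np.float64(0.002790459666009685)])
[ 0.71389171 -0.19474217  0.1       ] [ 0.71445244 -0.18612335  0.1       ]
```

```bash
python3 - <<'E'
from h import *
F={n:pickle.load(open(f"{n}0.pkl","rb")) for n in ["side","top"]}
t,s=F["top"],F["side"]
for z in (0.,.01):
  T=[(150,250),(200,350),(298,383),(400,340),(440,270),(300,83),(200,120),(400,118),(163,160),(428,165)]
  P=np.array([onz(t,195+a/6,170+b/6,z) for a,b in T])
  def fit(P):
    A=np.c_[2*P[:,:2],np.ones(len(P))];x=np.linalg.lstsq(A,(P[:,:2]**2).sum(1),rcond=None)[0];return x[:2],np.sqrt(x[2]+x[:2]@x[:2])
  print(z,"top",fit(P))
  S=[(97,360),(110,400),(160,440),(250,458),(340,445),(395,400),(400,350),(130,305),(175,272)]
  P=np.array([onz(s,265+a/7,125+b/7,z) for a,b in S])
  print("side",fit(P))
E
```

```text
0.0 top (array([0.56102119, 0.18093091]), np.float64(0.0557340803297263))
side (array([0.56578485, 0.18141587]), np.float64(0.056994834118945154))
0.01 top (array([0.55998735, 0.17942681]), np.float64(0.05521201764673661))
side (array([0.56275594, 0.16905736]), np.float64(0.056116221323261446))
```

```bash
cat >> h.py <<'E'
from scipy.spatial.transform import Rotation as R
PIV=np.array([.561,.180,.09]); BOT=np.array([.4334,-.2297])
def target(head_ang,tilt,r,back=0.0,dn=0.0):
    """tool pose with grasp pt on rod line at distance r from pivot"""
    c,s=np.cos(head_ang),np.sin(head_ang)
    d=np.array([c*np.cos(tilt),s*np.cos(tilt),np.sin(tilt)])
    y=np.array([-s,c,0.]) # tool y: level left of rod
    x=-d; z=np.cross(x,y)
    return PIV+d*r-z*(.045+back-dn), R.from_matrix(np.c_[x,y,z])
def delta(p0,q0,p,Rt):
    """p0,q0 commanded start pose"""
    R0=R.from_quat(q0,scalar_first=True) if not isinstance(q0,R) else q0
    return (R0.inv().apply(p-p0)*100).round(2),(R0.inv()*Rt).as_rotvec().round(4)
E
python3 - <<'E'
from h import *
from workcell import robot
st=robot.state()
p,Rt=target(np.radians(-90.8),.22,.122,.09)
print(p,Rt.as_matrix().round(3)); print(delta(st["eef_pos"],st["tool_rot"],p,Rt))
E
```

```text
[0.55974901 0.09041024 0.24837017] [[ 0.014  1.    -0.003]
 [ 0.976 -0.014 -0.218]
 [-0.218  0.    -0.976]]
(array([ 56.2 , -44.98,   5.45]), array([-0.1396, -0.1906, -1.2586]))
```

Emit:
jog_arm:
  deltas:
    - [[56.2,-45.0,5.4,-0.14,-0.19,-1.26,8.8],[56.2,-45.0,5.4,-0.14,-0.19,-1.26,8.8],[56.2,-45.0,5.4,-0.14,-0.19,-1.26,8.8],[56.2,-45.0,5.4,-0.14,-0.19,-1.26,8.8],[56.2,-45.0,5.4,-0.14,-0.19,-1.26,8.8]]

```text
time_s: 0.65
eef_pos: [0.2935, -0.2955, 0.2839]
tool_rot: [0.048, 0.867, 0.494, -0.048]
wrist_force: [0.7, -1.6, 0.6]
gripper_width: 0.0879
```

```bash
cat > d.py <<'E'
import sys
from h import *
from workcell import robot
st=robot.state()
a=[float(x) for x in sys.argv[1:]]
p,Rt=target(np.radians(a[0]),*a[1:])
print(st["time_s"],st["eef_pos"].round(4),st["wrist_force"].round(1),st["gripper_width"].round(4)); print(p.round(4),*delta(st["eef_pos"],st["tool_rot"],p,Rt))
E
python3 d.py -90.8 .22 .122 .09
```

```text
Traceback (most recent call last):
  File "d.py", line 7, in <module>
    print(st["time_s"],st["eef_pos"].round(4),st["wrist_force"].round(1),st["gripper_width"].round(4)); print(p.round(4),*delta(st["eef_pos"],st["tool_rot"],p,Rt))
                                                                         ^^^^^^^^^^^^^^^^^^^^^^^^^
AttributeError: 'float' object has no attribute 'round'
```

```bash
sed -i 's/st\["gripper_width"\].round(4)/st["gripper_width"]/' d.py; python3 d.py -90.8 .22 .122 .09
```

```text
0.65 [ 0.2935 -0.2955  0.2839] [ 0.7 -1.6  0.6] 0.08787752526699631
[0.5597 0.0904 0.2484] [46.84  3.26 -2.49] [-0.0563 -0.0775 -0.516 ]
```

Emit:
jog_arm:
  deltas:
    - [[46.8,3.3,-2.5,-0.056,-0.078,-0.516,8.8],[46.8,3.3,-2.5,-0.056,-0.078,-0.516,8.8],[46.8,3.3,-2.5,-0.056,-0.078,-0.516,8.8],[46.8,3.3,-2.5,-0.056,-0.078,-0.516,8.8],[46.8,3.3,-2.5,-0.056,-0.078,-0.516,8.8]]

```text
time_s: 1.15
eef_pos: [0.4365, -0.0909, 0.2654]
tool_rot: [0.077, 0.709, 0.697, -0.078]
wrist_force: [1.1, -1.3, -0.2]
gripper_width: 0.0881
```

```bash
python3 d.py -90.8 .22 .122 .09
```

```text
1.15 [ 0.4365 -0.0909  0.2654] [ 1.1 -1.3 -0.2] 0.08808481973110141
[0.5597 0.0904 0.2484] [18.26 12.02 -2.34] [-0.0006  0.     -0.003 ]
```

Emit:
jog_arm:
  deltas:
    - [[18.2,12.0,-2.3,0,0,-0.003,8.8],[18.2,12.0,-2.3,0,0,-0.003,8.8],[18.2,12.0,-2.3,0,0,-0.003,8.8],[18.2,12.0,-2.3,0,0,-0.003,8.8],[18.2,12.0,-2.3,0,0,-0.003,8.8]]

```text
time_s: 1.65
eef_pos: [0.5605, 0.0906, 0.2472]
tool_rot: [0.076, 0.708, 0.698, -0.078]
wrist_force: [-0.0, 0.1, -0.2]
gripper_width: 0.0881
```

Emit:
jog_arm:
  deltas:
    - [[0,0,0,0,0,0,8.8],[0,0,0,0,0,0,8.8]]

```text
time_s: 1.85
eef_pos: [0.559, 0.0869, 0.248]
tool_rot: [0.076, 0.708, 0.697, -0.079]
wrist_force: [0.1, 0.7, 0.7]
gripper_width: 0.0881
```

```bash
python3 d.py -90.8 .22 .122 .09; python3 - <<'E'
from workcell import robot
import cv2,pickle
for n in ["top","wrist","side"]:
    f=robot.grab_frame(n); cv2.imwrite(f"pics/{n}1.png",f["img"][:,:,::-1]); pickle.dump(f,open(f"{n}1.pkl","wb"))
E
```

```text
1.85 [0.559  0.0869 0.248 ] [0.1 0.7 0.7] 0.08810288102256812
[0.5597 0.0904 0.2484] [ 0.33  0.07 -0.12] [-0.0022 -0.0003 -0.0019]
```

View pics/wrist1.png

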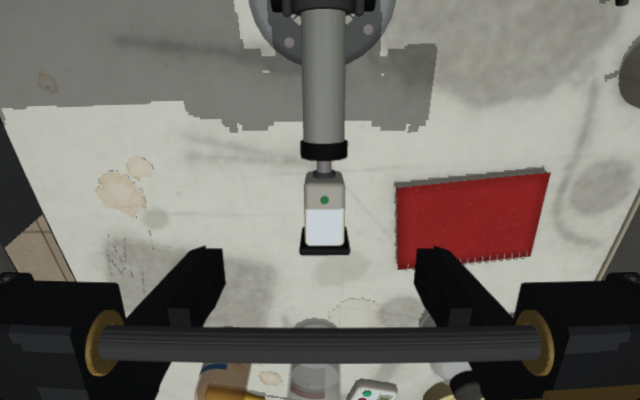

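View pics/side1.png

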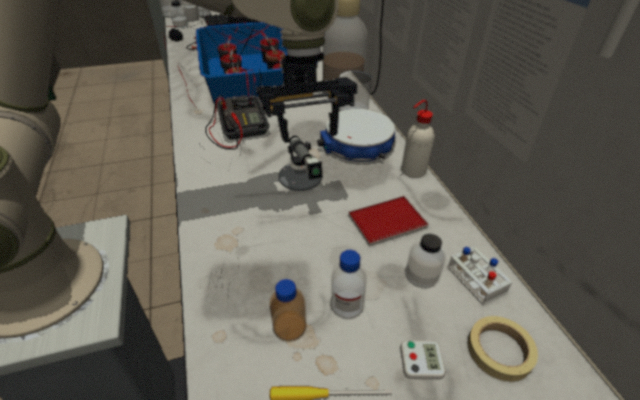

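The wrist view shows the head's white top spanning columns 305–344, rows 172–247, on the sleeve's line (column 323), midway between the fingers. I'll check this against the model.

```bash
python3 - <<'E'
from h import *
f=pickle.load(open("wrist1.pkl","rb"))
for name,(u,v) in {"rear":(324.5,173),"front":(324.5,246),"ctr":(324.5,209.5)}.items():
    z={"rear":.09+.102*.218+.0166,"front":.09+.142*.218+.0166,"ctr":.1332}[name]
    print(name,onz(f,u,v,z).round(4))
for ti in (.18,.22,.26):
  for r in (.102,.142): 
    a=np.radians(-90.8);d=np.array([np.cos(a)*np.cos(ti),np.sin(a)*np.cos(ti),np.sin(ti)]);n=np.array([-np.cos(a)*np.sin(ti),-np.sin(a)*np.sin(ti),np.cos(ti)])
    print(ti,r,proj(f,PIV+d*r+n*.017).round(1))
print(onz(f,322.5,155,.09+.09*.218+.0145).round(4), onz(f,324,20,.09+.0145).round(4))
E
```

```text
rear [0.5607 0.091  0.1288]
front [0.5602 0.0455 0.1376]
ctr [0.5605 0.0692 0.1332]
0.18 0.102 [322.7 182.6]
0.18 0.142 [322.6 243.2]
0.22 0.102 [322.8 183.6]
0.22 0.142 [322.7 246.4]
0.26 0.102 [322.8 184.3]
0.26 0.142 [322.8 249.5]
[0.5597 0.1    0.1241] [0.5615 0.1684 0.1045]
```

```bash
python3 d.py -90.4 .22 .122 0
```

```text
2.0 [0.559  0.0862 0.2486] [ 0.4 -0.8 -0.8] 0.08827675284600137
[0.5602 0.0708 0.1605] [0.42 0.16 8.93] [-0.003  -0.0004 -0.0106]
```

Emit:
jog_arm:
  deltas:
    - [[0.4,0.15,3,0,0,-0.01,8.8],[0.4,0.15,6,0,0,-0.01,8.8],[0.4,0.15,8.9,0,0,-0.01,8.8],[0.4,0.15,8.9,0,0,-0.01,8.8],[0.4,0.15,8.9,0,0,-0.01,8.8]]

```text
time_s: 2.5
eef_pos: [0.5607, 0.0712, 0.1616]
tool_rot: [0.076, 0.706, 0.7, -0.079]
wrist_force: [0.1, 0.4, 0.3]
gripper_width: 0.0883
```

```bash
python3 d.py -90.4 .22 .122 0; python3 - <<'E'
from workcell import robot
import cv2,pickle
for n in ["wrist"]:
    f=robot.grab_frame(n); cv2.imwrite(f"pics/{n}2.png",f["img"][:,:,::-1]); pickle.dump(f,open(f"{n}2.pkl","wb"))
E
```

```text
2.5 [0.5607 0.0712 0.1616] [0.1 0.4 0.3] 0.08825964435676525
[0.5602 0.0708 0.1605] [-0.02 -0.05  0.12] [-0.0024 -0.0005 -0.0004]
```

View pics/wrist2.png

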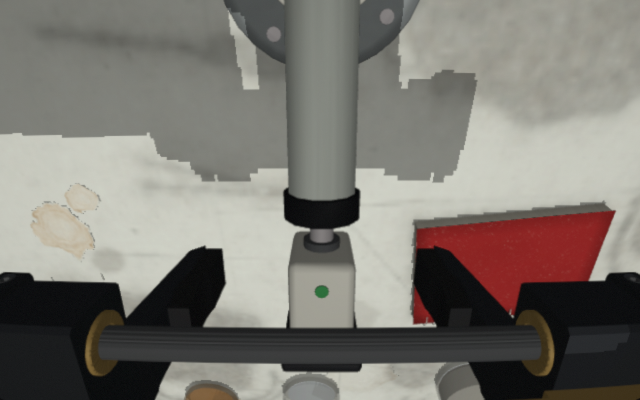

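The head sits centred at column 321 between the fingers (midline 319). Closing.

Emit:
jog_arm:
  deltas:
    - [[0,0,0,0,0,0,1.5],[0,0,0,0,0,0,1.5],[0,0,0,0,0,0,1.5],[0,0,0,0,0,0,1.5],[0,0,0,0,0,0,1.5]]
  newtons: 40

```text
time_s: 3.05
eef_pos: [0.5605, 0.0718, 0.1607]
tool_rot: [0.076, 0.705, 0.701, -0.079]
wrist_force: [-0.4, -0.3, -0.3]
gripper_width: 0.0502
```

Emit:
jog_arm:
  deltas:
    - [[0,0,0,0,0,0,1.5],[0,0,0,0,0,0,1.5],[0,0,0,0,0,0,1.5]]

```text
time_s: 3.35
eef_pos: [0.5605, 0.0718, 0.1606]
tool_rot: [0.076, 0.705, 0.701, -0.079]
wrist_force: [-0.1, -0.8, -0.4]
gripper_width: 0.0261
```

Emit:
jog_arm:
  deltas:
    - [[0,0,0,0,0,0,1.5],[0,0,0,0,0,0,1.5],[0,0,0,0,0,0,1.5]]

```text
time_s: 3.65
eef_pos: [0.5606, 0.0717, 0.1606]
tool_rot: [0.076, 0.705, 0.7, -0.079]
wrist_force: [1.5, -0.8, -0.4]
gripper_width: 0.0237
```

```bash
cat > d2.py <<'E'
# path: swivel/tilt fractions from the current measured pose, keeping grasp rigid
from h import *
from workcell import robot
st=robot.state(); p0=st["eef_pos"]; R0=R.from_quat(st["tool_rot"],scalar_first=True)
x,y,z=R0.as_matrix().T
print(st["time_s"],p0.round(4),st["gripper_width"],st["wrist_force"].round(1))
d=-x; print("tool heading",np.degrees(np.arctan2(d[1],d[0])).round(2),"tilt",np.arcsin(d[2]).round(4),"level y",y[2].round(4))
g=p0+.045*z; v=g-PIV; print("grasp r",np.linalg.norm(v).round(4),"line heading",np.degrees(np.arctan2(v[1],v[0])).round(2),"elev",np.arcsin(v[2]/np.linalg.norm(v)).round(4))
E
python3 d2.py
```

```text
3.65 [0.5606 0.0717 0.1606] 0.023685926120123813 [ 1.5 -0.8 -0.4]
tool heading -90.37 tilt 0.2194 level y -0.0026
grasp r 0.1211 line heading -90.28 elev 0.222
```

```bash
cat > d3.py <<'E'
import sys
from h import *
from workcell import robot
h0,t0,r0,h1,t1,r1,N=[float(x) for x in sys.argv[1:]]
st=robot.state()
for k in range(1,int(N)+1):
    a=k/N; p,Rt=target(np.radians(h0+(h1-h0)*a),t0+(t1-t0)*a,r0+(r1-r0)*a)
    dp,dr=delta(st["eef_pos"],st["tool_rot"],p,Rt); print(dp.tolist(),dr.tolist())
E
python3 -c "
from h import *
v=BOT-PIV[:2];print(np.degrees(np.arctan2(v[1],v[0])))"
python3 d3.py -90.3 .22 .121 -98.8 .11 .122 5
```

```text
-107.29906429074278
[-0.1, -0.34, 0.29] [0.0032, 0.0214, 0.0278]
[-0.2, -0.68, 0.56] [0.0087, 0.0434, 0.057]
[-0.28, -1.02, 0.83] [0.0136, 0.0654, 0.0862]
[-0.34, -1.37, 1.1] [0.0179, 0.0874, 0.1156]
[-0.39, -1.73, 1.37] [0.0215, 0.1094, 0.1451]
```

Emit:
jog_arm:
  deltas:
    - [[-0.1,-0.34,0.29,0.003,0.021,0.028,1.5],[-0.2,-0.68,0.56,0.009,0.043,0.057,1.5],[-0.28,-1.02,0.83,0.014,0.065,0.086,1.5],[-0.34,-1.37,1.1,0.018,0.087,0.116,1.5],[-0.39,-1.73,1.37,0.0215,0.109,0.145,1.5]]

```text
time_s: 4.15
eef_pos: [0.5429, 0.065, 0.148]
tool_rot: [0.035, 0.759, 0.649, -0.041]
wrist_force: [2.2, 2.8, 1.7]
gripper_width: 0.0235
```

```bash
python3 d2.py;python3 d3.py -98.8 .11 .122 -107.3 0 .122 5
```

```text
4.15 [0.5429 0.065  0.148 ] 0.02350750167174062 [2.2 2.8 1.7]
tool heading -98.95 tilt 0.1083 level y 0.0001
grasp r 0.122 line heading -98.94 elev 0.1091
[-0.08, -0.32, 0.26] [0.0027, 0.0203, 0.027]
[-0.16, -0.68, 0.53] [0.005, 0.0423, 0.0566]
[-0.22, -1.04, 0.8] [0.0066, 0.0642, 0.0862]
[-0.26, -1.4, 1.07] [0.0076, 0.0862, 0.1159]
[-0.29, -1.77, 1.34] [0.008, 0.1081, 0.1456]
```

Emit:
jog_arm:
  deltas:
    - [[-0.08,-0.32,0.26,0.003,0.02,0.027,1.5],[-0.16,-0.68,0.53,0.005,0.042,0.057,1.5],[-0.22,-1.04,0.8,0.0066,0.064,0.086,1.5],[-0.26,-1.4,1.07,0.0076,0.086,0.116,1.5],[-0.29,-1.77,1.34,0.008,0.108,0.1456,1.5]]

```text
time_s: 4.65
eef_pos: [0.5247, 0.0634, 0.135]
tool_rot: [0.0, 0.805, 0.593, -0.0]
wrist_force: [2.7, 2.5, 1.3]
gripper_width: 0.0239
```

Emit:
jog_arm:
  deltas:
    - [[0,0,0,0,0,0,1.5],[0,0,0,0,0,0,1.5],[0,0,0,0,0,0,1.5]]

```text
time_s: 4.95
eef_pos: [0.5248, 0.0635, 0.1348]
tool_rot: [0.0, 0.805, 0.594, -0.001]
wrist_force: [0.6, 1.4, -3.3]
gripper_width: 0.0238
```

```bash
python3 d2.py; python3 - <<'E'
from workcell import robot
import cv2,pickle
for n in ["wrist","top","side"]:
    f=robot.grab_frame(n); cv2.imwrite(f"pics/{n}3.png",f["img"][:,:,::-1]); pickle.dump(f,open(f"{n}3.pkl","wb"))
E
```

```text
4.95 [0.5248 0.0635 0.1348] 0.023795945185982555 [ 0.6  1.4 -3.3]
tool heading -107.13 tilt 0.0026 level y -0.0011
grasp r 0.1221 line heading -107.31 elev -0.002
```

View pics/wrist3.png

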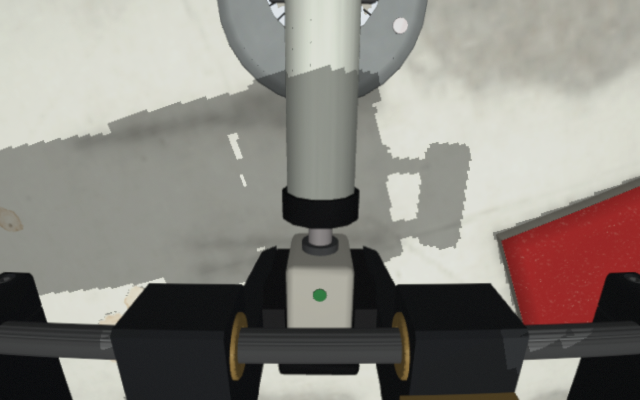

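View pics/top3.png

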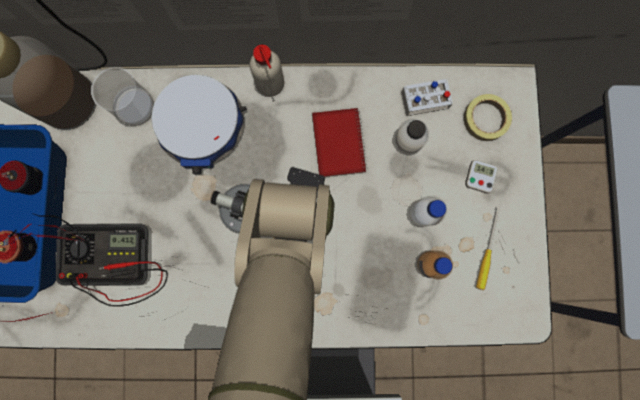

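View pics/side3.png

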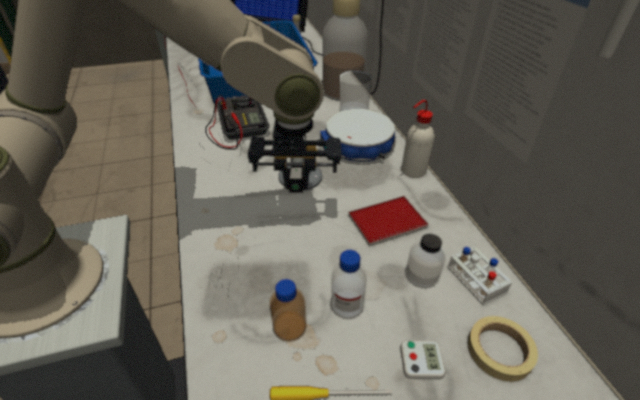

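The wrist view shows the sleeve's edges at columns 287 and 358 (rows 20–180) with the head at 320, in line. The rod is in, with no red showing. The bottles and jar are unmoved. I'll check the sleeve's line against the bottle.

```bash
python3 - <<'E'
from h import *
f=pickle.load(open("wrist3.pkl","rb"))
g=cv2.cvtColor(f["img"],cv2.COLOR_RGB2GRAY).astype(int)
pts=[]
for row in (20,60,100,140,175,205):
    r=cv2.GaussianBlur(g.astype(np.uint8),(3,3),0)[row].astype(int); dd=np.abs(r[2:]-r[:-2])
    L=265+np.argmax(dd[264:305]);Rr=340+np.argmax(dd[339:380]); p=onz(f,(L+Rr)/2,row,.09); pts.append(p); print(row,L,Rr,p.round(4))
d=pts[-1]-pts[0]; print(np.degrees(np.arctan2(d[1],d[0])))
d/=np.linalg.norm(d)
h=np.radians(-107.1); 
v=BOT-PIV[:2]; 
for P in(PIV[:2],pts[0][:2]):
  v=BOT-P; print("off",d[0]*v[1]-d[1]*v[0], np.cos(h)*v[1]-np.sin(h)*v[0])
E
```

```text
20 279 360 [0.553  0.1589 0.09  ]
60 284 353 [0.5491 0.1472 0.09  ]
100 285 380 [0.5498 0.1334 0.09  ]
140 285 380 [0.5459 0.1202 0.09  ]
175 286 355 [0.5382 0.1092 0.09  ]
205 282 358 [0.5346 0.0982 0.09  ]
-106.89089071403325
off -0.0030569459261059195 -0.001490867440592139
off -0.0015538602940474294 -6.981662511411357e-05
```

```bash
python3 d3.py -107.3 0 .122 -107.3 0 .152 5
```

```text
[-0.61, -0.01, -0.01] [-0.0009, 0.0026, 0.0031]
[-1.21, -0.01, -0.01] [-0.0009, 0.0026, 0.0031]
[-1.81, -0.01, -0.01] [-0.0009, 0.0026, 0.0031]
[-2.41, -0.02, -0.01] [-0.0009, 0.0026, 0.0031]
[-3.01, -0.02, -0.01] [-0.0009, 0.0026, 0.0031]
```

Emit:
jog_arm:
  deltas:
    - [[-0.6,0,0,0,0.002,0.003,1.5],[-1.2,0,0,0,0.002,0.003,1.5],[-1.8,0,0,0,0.002,0.003,1.5],[-2.4,0,0,0,0.002,0.003,1.5],[-3.0,0,0,0,0.002,0.003,1.5]]
  newtons: 50

```text
time_s: 5.6
eef_pos: [0.5159, 0.0344, 0.1353]
tool_rot: [-0.0, 0.805, 0.593, -0.0]
wrist_force: [0.1, 5.9, -1.3]
gripper_width: 0.0233
```

```bash
python3 d2.py; python3 d3.py -107.3 0 .152 -107.3 0 .1825 5
```

```text
5.6 [0.5159 0.0344 0.1353] 0.0232659939334344 [ 0.1  5.9 -1.3]
tool heading -107.31 tilt -0.0 level y -0.0002
grasp r 0.1524 line heading -107.2 elev 0.0019
[-0.57, -0.03, 0.03] [-0.0002, -0.0, -0.0002]
[-1.18, -0.03, 0.03] [-0.0002, -0.0, -0.0002]
[-1.79, -0.03, 0.03] [-0.0002, -0.0, -0.0002]
[-2.4, -0.03, 0.03] [-0.0002, -0.0, -0.0002]
[-3.01, -0.03, 0.03] [-0.0002, -0.0, -0.0002]
```

Emit:
jog_arm:
  deltas:
    - [[-0.6,-0.02,0,0,0,0,1.5],[-1.2,-0.02,0,0,0,0,1.5],[-1.8,-0.02,0,0,0,0,1.5],[-2.4,-0.02,0,0,0,0,1.5],[-3.0,-0.02,0,0,0,0,1.5]]

```text
time_s: 6.1
eef_pos: [0.507, 0.0061, 0.1356]
tool_rot: [-0.0, 0.805, 0.593, 0.0]
wrist_force: [1.2, 8.4, 0.7]
gripper_width: 0.0237
```

Emit:
jog_arm:
  deltas:
    - [[0,0,0,0,0,0,1.5],[0,0,0,0,0,0,1.5],[0,0,0,0,0,0,1.5]]

```text
time_s: 6.4
eef_pos: [0.5071, 0.0063, 0.1355]
tool_rot: [-0.0, 0.806, 0.593, 0.0]
wrist_force: [1.9, 8.1, 1.6]
gripper_width: 0.0235
```

```bash
python3 d2.py; python3 - <<'E'
from workcell import robot
import cv2,pickle
for n in ["wrist","top","side"]:
    f=robot.grab_frame(n); cv2.imwrite(f"pics/{n}4.png",f["img"][:,:,::-1]); pickle.dump(f,open(f"{n}4.pkl","wb"))
E
```

```text
6.4 [0.5071 0.0063 0.1355] 0.02353129545868488 [1.9 8.1 1.6]
tool heading -107.32 tilt -0.0007 level y 0.0004
grasp r 0.1818 line heading -107.24 elev 0.003
```

View pics/wrist4.png

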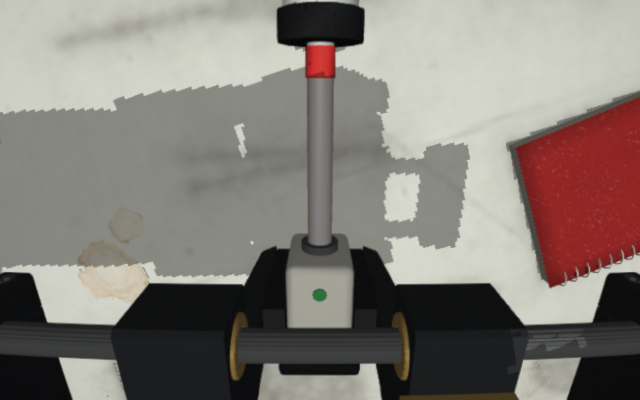

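View pics/side4.png

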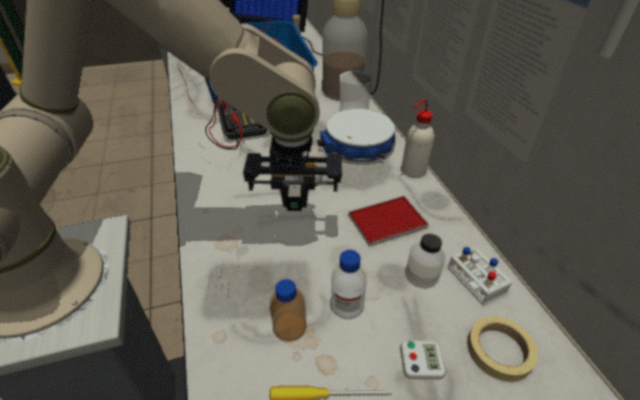

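The wrist view shows the whole red band clear (rows 44–77), with a sliver of steel between it and the collar. The side view shows the bottles in place. I'll check by numbers.

```bash
python3 - <<'E'
from h import *
f=pickle.load(open("wrist4.pkl","rb"))
q=[onz(f,320,r,.0945) for r in (42,44.5,77,238)]
for p in q: print(p.round(4), np.linalg.norm(p[:2]-PIV[:2]).round(4))
d=q[3]-q[0];print(np.degrees(np.arctan2(d[1],d[0])))
cap={}
for n in("top","side"):
    f=pickle.load(open(n+"4.pkl","rb")); a=pickle.load(open(n+"0.pkl","rb"))
    x0,y0,x1,y1=(395,110,460,290) if n=="top" else (255,230,450,345)
    print(n,np.abs(f["img"][y0:y1,x0:x1].astype(int)-a["img"][y0:y1,x0:x1]).mean())
E
python3 d2.py
```

```text
[0.5339 0.0949 0.0945] 0.0893
[0.5337 0.0942 0.0945] 0.09
[0.5307 0.0847 0.0945] 0.1001
[0.5136 0.0297 0.0945] 0.1576
-107.22820848898564
top 7.042108262108262
side 4.868182831661093
6.55 [0.5071 0.0063 0.1356] 0.02363101522532829 [2.  7.8 0.6]
tool heading -107.31 tilt -0.0008 level y 0.0005
grasp r 0.1818 line heading -107.23 elev 0.0031
```

```bash
python3 -c "
from workcell import robot
print(robot.finish_job())"
```

```text
the job is handed in; nothing more can be done
None
```

I gripped the probe head from above and swivelled it about 17° clockwise while levelling it from about 0.22 rad, with the rod still in its sleeve. I then pulled it straight out 60 mm and handed the job in while still holding it, at 6.55 s on the robot's clock. No verdict was reported.

Last checks before handing in:
- **Red band:** it was fully visible, from 90.0 to 100.1 mm from the pivot, which puts the rod at about 0.060 m.
- **Level:** tilt was about 0.00 rad, from the tool pose and the height of the grasp point.
- **Aim:** the rod's line heading was −107.2° against −107.3° to the brown bottle, an offset of about 1 mm at the bottle. Before the pull, the sleeve's edges gave −106.9° (about 3 mm), but two of the six edge readings behind that were bad.
- **Hold:** the wrist force was steady at about 8 N, matching the spring. The fingers were closed at 24 mm with the grip set to 50 N.
- **Bottles and jar:** they looked unmoved in the side view. I only judged this by eye: a rough pixel comparison with the first pictures gave a mean difference of 5–7 grey levels, with no noise baseline to judge it against.

Early on, the side-view estimates of the stand's foot put it up to 12 mm from the top-view ones. I used the top-view circle fit, and the wrist pictures later agreed with it.

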